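# Stack two game tiles in their keeper and hold the cover half-way to its lock

## Robot

A 7-joint arm with a two-finger parallel gripper is mounted at the origin on the work surface. World frame = base frame: x ahead of the robot, y to its left, z up, the work surface at z = 0. Lengths are in m, angles in rad, forces in N, time in s.
With the tool pointing down it reaches from about 0.425 to 0.925 m from the base axis. Payload 6.8 kg.
Tool frame: the origin (TCP) lies on the mounting face of the last link; the fingertips stand 173 mm ahead of it and the grasp point (between the pads) lies 155 mm ahead of it; z points along the fingers, y is the line along which they close (so a half turn about z gives the same grasp; the last joint's range is limited). The gripper opens to 85 mm and grips with 20 to 120 N. Pads are 22 mm wide; open, the fingers measure 114 mm over their backs; the gripper's body (76 mm by 85 mm) begins 54 mm behind the grasp point. The pads swing forward as they close: fully open they stand 13 mm farther back than shut.
Start: joints at [-1.294, 0.477, 0.022, 1.555, -0.011, 1.109, -0.083], TCP at [0.253, 0.626, 0.405] pointing down, gripper open.
Joint ranges: [-2.96, 2.96], [-0.34, 2.1], [-1.41, 1.46], [0.24, 2.44], [-1.37, 4.51], [0.17, 1.92], [-2.96, 2.96]. Speed limits (rad/s): [2.39, 2.39, 3.14, 3.14, 3.14, 3.14, 3.14].

## Interface

Orientations are given as a unit quaternion [w, x, y, z].
In Python, from station import bot gives the robot as it stands. The module is installed in compiled form; this text tells all that it offers.
- The arm moves only by the shell command python3 -m pendant 'ROWS' [FORCE]. ROWS is JSON, a list of rows, each a list of 5 numbers: the finger opening in m, from 0 to 0.0854, then the shift along the tool's x, y, z in m, then the turn about the tool's z in degrees. In form: [[jaw, x, y, z, yaw], ...]. A call has 1 to 12 rows; each row shifts and turns the commanded pose from where the row before left it, along the tool's axes as they then stand; what a row does not reach is not made up. A row lasts 1/12 s, in which the tool goes at most 41.7 mm and 7.16 degrees, less where a joint would pass 70% of its speed; a pose out of reach is approached as far as the arm can. A call with a gripper value outside its range is refused whole. The fingers move at their own pace and stop on an object; FORCE is the grip in N (left out, the last holds). Time passes only in rows, so rows that do not move let the fingers close. It gives the time, the measured TCP pose, the force, the opening and the grip force at its end, in the units of the state.
- bot.get_obs(): the state, without advancing time (a new reading comes with each control period).
- bot.read_camera(name): name is "scene" or "top" or "wrist"; returns (picture, depth): 480x640x3 uint8, blue, green, red; 480x640 float32, m along the optical axis (not along the pixel's ray), 0 where there is no reading.
- bot.camera_model(name): a dict with "intrinsics" (3x3 intrinsics, pixels), "R" (3x3) and "t" (3): a world point X has camera coordinates R X + t. Camera axes: x right, y down, z forward; pixel columns grow to the right and rows downward; lengths in m; the calibration is good to about 2 mm. A picture is of the moment at which its call begins: read the wrist's pose just before it. camera_model takes no time and is no camera call; for the wrist camera it gives the pose at the moment of the call.
- bot.hand_in(): hands the job in; it is judged then, once.
Trained networks look in the newest picture that a camera, given by its name, has taken for a name from the list of things; names that differ only in an ending like _2 or _b are one class to them, and where a whole thing is asked for, a point or a joint stands for the part that bears it (a point fixed in the world has none). Each returns a list of dicts, best first, with "score" (0 to 1); they miss things now and then, are a little off and sometimes report something else, mostly with a low value. They report only what shows in the picture. A call takes as long as a camera call. They do not tell look-alikes from the thing itself.
- bot.boxes_of(name, camera): "at" ([column, row] in pixels, amid what is visible of it).
- bot.trace(name, camera): "mask" (480x640 bool, what is visible of it) and "at" ([column, row] in pixels, amid what is visible of it).
- bot.pinpoint(name, camera): "at" ([column, row] in pixels: a listed point, or the origin of a listed thing).
The state is a dict: "t": time; "q": joint angles; "joint_vel": joint speeds; "joint_torque": joint torques, N m; "eef_pos": TCP position; "tool_rot": TCP orientation; "contact_force": force on the tool from outside, world axes, zero at the start; "torque": the same for the moment, N m; "gripper_width": opening from 0.0 (shut) to 1.0 (fully open); "grasp_force": force on a finger pad.
Only numpy, scipy, OpenCV 4.12 (cv2) and the standard library are available. Lean on these libraries where they do the work, as an engineer would, in place of code of your own. Each camera call takes 0.05 s, during which the arm holds its last target. There are 200 camera calls.

## Task

Put the green game tile squarely on the middle of the round tile keeper, inside the white outline, and the orange tile squarely on top of it. Then set the clear cover down over the pile with its white pointer at the keeper's white mark, and turn it clockwise until the pointer stands at the yellow half-way mark, without ever going on into the click at the red mark. A spring pushes the cover back, so finish while still gripping the cover there, for the seal sticker to be put on, and leave the deck box, the dice cup and the die where they are.

Things in the scene. Friction and masses are not known exactly. Their poses are not given: they have to be found in the camera images.
- keeper: Tile keeper fixed to the table: black round plinth 150 mm across, 15 mm high, with a grey boss on it. Origin on the round axis at table height, z up, x towards its white mark. Two grey ledges round the boss (out to 48 mm from the axis, 24 to 33 mm high) leave gaps of 44 degrees at its +x and -x, where the cover's lugs go down. From the white mark the cover turns only clockwise.
- keeper_top (a point): Centre of the boss's flat round top, 83 mm across without the ledges, 33 mm above the table; the white square outline there shows where the pile goes, its sides along the keeper's x and y.
- mark_white (a point): White mark (insert here) on the plinth's top edge, 65 mm from the keeper's axis along its +x.
- mark_yellow (a point): Yellow mark (half-way) on the plinth's edge, 65 mm from the axis, 40 degrees clockwise from white seen from above.
- mark_red (a point): Red mark (locked) on the plinth's edge, 65 mm from the axis, 80 degrees clockwise from white.
- lid_knob (a point): Middle of the cover's black bar knob, 75.5 mm above the cover's underside and on its axis. The knob is 60 mm long along the cover's x, 18 mm wide along its y and 31 mm high, from 60 to 91 mm above the underside. The cover's z is up and its x points along the knob to the white pointer. With the cover fully down on the keeper this point is 90.5 mm above the table.
- lid_pointer (a point): Tip of the cover's white pointer, at the edge of the cover's top: 54 mm from its axis along the cover's +x, 57 mm above its underside. Same axes as the cover.
- lid: Clear cup, mouth down, 109 mm across, 60 mm high without knob, 0.13 to 0.2 kg, blue top and rim; origin at the centre of its underside. Inside 101 mm across, 54 mm deep; two lugs at the rim, at its +x and -x (12.5 mm wide, 6 mm high, in to 44 mm from the axis) pass the ledges with 2.5 mm play and 12 degrees either way, then turn beneath them. Down, the rim rests on the plinth.
- tile_green_mid (a point): Centre of the green square plastic tile, 48 x 48 x 12 mm, 32 g, lying flat; its x and y run along its sides. This point is 6 mm above its underside.
- tile_orange_mid (a point): Centre of the orange tile, same size and shape as the green one.
- tile_green: The green tile itself; origin at the centre of its underside.
- tile_orange: The orange tile itself; origin at the centre of its underside.
- collar (a joint): Orange spring collar in the keeper, turned by the cover's lugs: 0 at rest, grows in radians as the cover turns clockwise. The lugs meet it when the cover has turned about 21 degrees from the white mark; it pushes back with 0.08 N m at first and 0.15 N m at the half-way mark (where it reads about 0.33).
- latch (a joint): Small steel ball of the lock in the keeper's boss: 0 free, grows (m) as a lug presses it in. A lug first meets it when the cover has turned about 53 degrees from white.
- deck_box: Bystander: red closed deck box 47 x 70 x 95 mm standing upright, origin at the centre of its underside.
- dice_cup: Bystander: grey dice cup, 72 mm across, 85 mm high, origin at the centre of its underside.
- die: Bystander: white die, 22 mm, origin at the centre of its underside.
Mind the look-alikes: they are no part of the job. Of the things that look like the keeper, take the one that is farthest from the robot's base at the start. Of the things that look like the tile_orange, take the one that is farthest to the robot's right at the start.

How it is judged:
By the outcome, as a careful person would: the job done as asked, in the order asked, and still so for the second after the job is handed in, while the arm keeps its last pose, push and grip.
It also fails if it takes over 61 s, if anything falls off the work surface, if the arm or the gripper's body presses on something with over 40 N, if the wrist force passes 120 N, or if a joint passes its speed limit or range.

## Working session

There is one attempt and no reset: what is moved stays moved. The work goes in short steps, Python scripts to look and compute and a shell command to move; the robot and the scene stay as the last step left them, time stands still between calls to the robot, and variables do not carry over. Pictures are saved under pics/ and viewed, at most 10 in all, crops included, and the job is handed in when it is done.

```bash
mkdir -p pics; ls
cat > h.py <<'E'
import numpy as np, cv2
from station import bot
from scipy.spatial.transform import Rotation as Ro
def ray(cam,px,z,m=None):
    m=m or bot.camera_model(cam); K=np.array(m["intrinsics"]);R=np.array(m["R"]);t=np.array(m["t"])
    c=-R.T@t; d=R.T@np.linalg.solve(K,[px[0],px[1],1.]); return c+d*(z-c[2])/d[2]
def proj(cam,X,m=None):
    m=m or bot.camera_model(cam); v=np.array(m["intrinsics"])@(np.array(m["R"])@np.asarray(X)+np.array(m["t"])); return v[:2]/v[2]
def pose():
    o=bot.get_obs(); q=o["tool_rot"]; return np.array(o["eef_pos"]),Ro.from_quat([q[1],q[2],q[3],q[0]])
def delta(target,yaw_world_deg=None):
    p,R=pose(); d=R.inv().apply(np.asarray(target)-p); return d
E
python3 - <<'E'
from h import *
for c in ["top","scene"]:
    im,d=bot.read_camera(c); cv2.imwrite(f"pics/{c}0.png",im)
    for n in ["keeper","keeper_top","mark_white","mark_yellow","mark_red","lid_knob","lid_pointer","tile_green_mid","tile_orange_mid","deck_box","dice_cup","die"]:
        z={"keeper_top":.033,"mark_white":.015,"mark_yellow":.015,"mark_red":.015,"lid_knob":.0755,"lid_pointer":.057,"tile_green_mid":.006,"tile_orange_mid":.006}.get(n,0)
        if c=="top" or n in("keeper","lid_knob","tile_orange_mid"):
            for r in bot.pinpoint(n,c)[:4]: print(c,n,round(r["score"],2),np.round(r["at"],1),ray(c,r["at"],z).round(4)[:2])
o=bot.get_obs();print(o["t"],o["eef_pos"],o["tool_rot"],pose()[1].as_matrix().round(3))
E
```

```text
pics
top keeper 0.82 [447.5 346.9] [ 0.2799 -0.2189]
top keeper 0.72 [193.4 357.4] [0.2531 0.2974]
top keeper 0.63 [315.6 233.2] [0.5132 0.053 ]
top keeper_top 0.93 [446.1 348.5] [ 0.2767 -0.2085]
top keeper_top 0.74 [187.8 356. ] [0.2565 0.3011]
top keeper_top 0.57 [315.3 228.2] [0.5169 0.0534]
top mark_white 0.68 [446.3 315.9] [ 0.3417 -0.215 ]
top mark_white 0.58 [195.8 325.2] [0.3172 0.2927]
top mark_white 0.58 [451.4 250.4] [ 0.477  -0.2299]
top mark_white 0.57 [321.3 204.2] [0.5728 0.0416]
top mark_yellow 0.95 [215.2 333.5] [0.3011 0.2527]
top mark_yellow 0.72 [335.8 213.7] [0.5525 0.0109]
top mark_yellow 0.64 [465.4 325.3] [ 0.3233 -0.2532]
top mark_yellow 0.29 [316.7 227.9] [0.5215 0.0507]
top mark_red 0.66 [477.5 347.8] [ 0.2788 -0.2758]
top mark_red 0.56 [223.6 352.7] [0.2634 0.234 ]
top mark_red 0.54 [181.9 195.2] [0.5888 0.3369]
top mark_red 0.44 [452.2 249.2] [ 0.4795 -0.2317]
top lid_knob 0.69 [181.4 219. ] [0.5233 0.3191]
top lid_pointer 0.66 [181.1 193.9] [0.58   0.3276]
top tile_green_mid 0.66 [464.3 186.6] [ 0.6177 -0.2644]
top tile_orange_mid 0.85 [453.7 249.9] [ 0.4797 -0.237 ]
top tile_orange_mid 0.59 [412.3 208.8] [ 0.5674 -0.1519]
top deck_box 0.82 [266.5 133.4] [0.7354 0.1637]
top die 0.55 [314.6 227. ] [0.5266 0.0553]
top die 0.5 [390.3 301.3] [ 0.3712 -0.1035]
scene keeper 0.91 [126.7 307.1] [ 0.2739 -0.2104]
scene keeper 0.9 [295.4 194.6] [0.2614 0.2836]
scene keeper 0.72 [332.5 275.5] [0.5116 0.059 ]
scene lid_knob 0.83 [406.  186.5] [0.5216 0.319 ]
scene tile_orange_mid 0.86 [204.3 358.1] [ 0.4754 -0.2306]
scene tile_orange_mid 0.76 [286.  352.8] [ 0.5688 -0.1542]
0.85 [0.25336347 0.62566519 0.40472967] [-2.92467854e-06  1.91196418e-01  9.81551796e-01  4.24609633e-05] [[-0.927  0.375  0.   ]
 [ 0.375  0.927  0.   ]
 [ 0.     0.    -1.   ]]
```

View pics/top0.png

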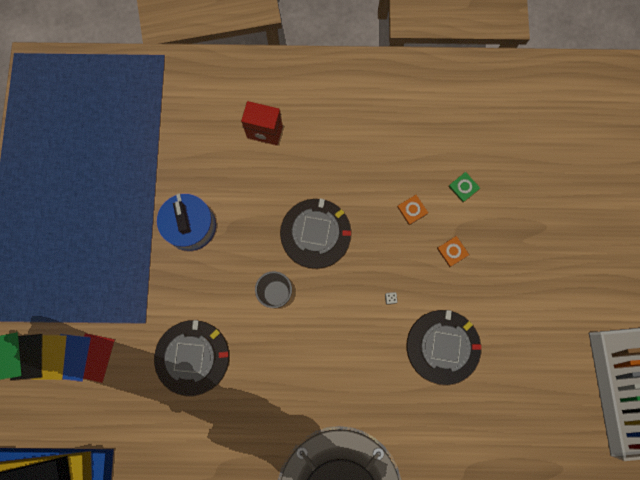

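Run:
```python
from h import *
im=cv2.imread("pics/top0.png")
a=cv2.resize(im[180:280,400:500],(400,400),interpolation=2);b=cv2.resize(im[185:285,265:365],(400,400),interpolation=2)
cv2.imwrite("pics/crop.png",np.hstack([a,b]))
# orientation via masks
for n,z in [("tile_green",.012),("tile_orange",.012)]:
  bot.read_camera("top")
  for r in bot.trace(n,"top")[:3]:
    (c,s,a)=cv2.minAreaRect(np.argwhere(r["mask"])[:,::-1].astype(np.float32))
    pts=cv2.boxPoints((c,s,a)); W=np.array([ray("top",p,z)[:2] for p in pts]); e=W[1]-W[0]
    print(n,round(r["score"],2),W.mean(0).round(4),s,np.degrees(np.arctan2(e[1],e[0])).round(1),[round(float(np.linalg.norm(W[i]-W[i-1])),4) for i in(1,2)])
```

```text
tile_green 0.93 [ 0.6154 -0.2619] (22.406457901000977, 23.558786392211914) -49.5 [0.0525, 0.0478]
tile_green 0.59 [0.7551 0.1725] (40.85786437988281, 36.17912673950195) -10.5 [0.0833, 0.0903]
tile_orange 0.69 [ 0.4757 -0.234 ] (23.297409057617188, 23.574758529663086) -56.0 [0.0506, 0.0482]
tile_orange 0.68 [ 0.5641 -0.1508] (24.12946128845215, 24.684158325195312) -55.3 [0.0537, 0.0514]
```

View pics/crop.png

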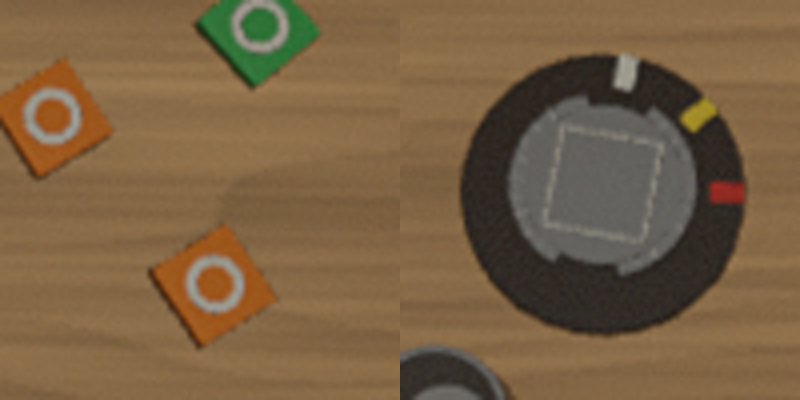

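Candidates: the keepers are at px (316,233), (447,347) and (193,357). The one at (316,233) is 0.52 m from the base against 0.36 m and 0.39 m, so it is the farthest. The orange tiles are at (413,209) and (453,251), and (453,251) is farthest right (y = -0.234). The crop confirms both. The green tile is at (464,186), the lid at (182,219) with its pointer at the top, and the cup at (274,290).

```bash
python3 -m pendant '[[0.08,0,0,0.025,6.9],[0.08,0,0,0.025,6.9],[0.08,0,0,0.025,6.9],[0.08,0,0,0.03,6.8],[0.08,-0.038,-0.0125,0,0],[0.08,-0.038,-0.0125,0,0],[0.08,-0.038,-0.0125,0,0],[0.08,-0.038,-0.0125,0,0],[0.08,-0.038,-0.0125,0,0],[0.08,-0.038,-0.0125,0,0],[0.08,-0.038,-0.0125,0,0],[0.08,-0.038,-0.0125,0,0]]' 40
python3 -m pendant '[[0.08,-0.038,-0.0125,0,0],[0.08,-0.038,-0.0125,0,0],[0.08,-0.038,-0.0125,0,0],[0.08,-0.038,-0.0125,0,0],[0.08,-0.038,-0.0125,0,0],[0.08,-0.038,-0.0125,0,0],[0.08,-0.038,-0.0125,0,0],[0.08,-0.038,-0.0125,0,0],[0.08,-0.038,-0.0125,0,0],[0.08,-0.038,-0.0125,0,0],[0.08,-0.038,-0.0125,0,0]]'
python3 -m pendant '[[0.08,-0.038,-0.0125,0,0],[0.08,-0.038,-0.0125,0,0],[0.08,-0.038,-0.0125,0,0],[0.08,-0.038,-0.0125,0,0],[0.08,-0.038,-0.0125,0,0],[0.08,0,0,0,0],[0.08,0,0,0,0]]'
cat >> h.py <<'E'
def go(xy,z,yang=None):
    "print remaining yaw (deg) to have tool y at world angle yang, and shift in tool axes before / after that yaw"
    p,R=pose(); M=R.as_matrix(); a=np.degrees(np.arctan2(M[1,1],M[0,1])); yw=0
    if yang is not None: yw=(a-yang+90)%180-90
    d=np.array([*xy,z])-p; s=R.inv().apply(d); s2=Ro.from_euler("z",-yw,degrees=True).apply(s)
    print("pose",p.round(4),"yang",a.round(2),"yaw",round(yw,2),"before",s.round(4),"after",s2.round(4))
def tile(name,cam,z,near=None):
    im,_=bot.read_camera(cam); m=bot.camera_model(cam); out=[]
    for r in bot.trace(name,cam)[:3]:
        b=cv2.minAreaRect(np.argwhere(r["mask"])[:,::-1].astype(np.float32))
        W=np.array([ray(cam,p,z,m)[:2] for p in cv2.boxPoints(b)]); e=W[1]-W[0]
        out.append((round(r["score"],2),W.mean(0).round(4),round(float(np.degrees(np.arctan2(e[1],e[0]))%90),1),[round(float(np.linalg.norm(W[i]-W[i-1])),4) for i in(1,2)]))
    return im,out
E
python3 - <<'E'
from h import *
im,o=tile("tile_green","wrist",.012); print(o); cv2.imwrite("pics/w1.png",im)
o=o[0]; go(o[1],.174,o[2]); print(bot.get_obs()["t"])
for r in bot.pinpoint("tile_green_mid","wrist")[:2]: print(r["score"],ray("wrist",r["at"],.006))
E
```

```text
t: 2.05
eef_pos: [0.375, 0.3277, 0.3]
tool_rot: [0.0, 0.419, 0.908, 0.0]
contact_force: [0.6, 0.5, -1.0]
gripper_width: 0.939
grasp_force: 0.0
t: 2.97
eef_pos: [0.5416, -0.0798, 0.3]
tool_rot: [0.0, 0.419, 0.908, 0.0]
contact_force: [1.3, 0.9, 0.4]
gripper_width: 0.939
grasp_force: 0.0
t: 3.55
eef_pos: [0.6166, -0.2662, 0.2996]
tool_rot: [0.0, 0.421, 0.907, -0.001]
contact_force: [0.3, 0.7, -0.7]
gripper_width: 0.934
grasp_force: 0.0
[(0.77, array([ 0.6154, -0.2586]), 39.0, [0.0492, 0.0469])]
pose [ 0.6168 -0.2623  0.2993] yang 40.48 yaw 1.48 before [0.0035 0.0013 0.1253] after [0.0036 0.0012 0.1253]
3.65
0.58 [ 0.6154813  -0.25847758  0.006     ]
```

View pics/w1.png

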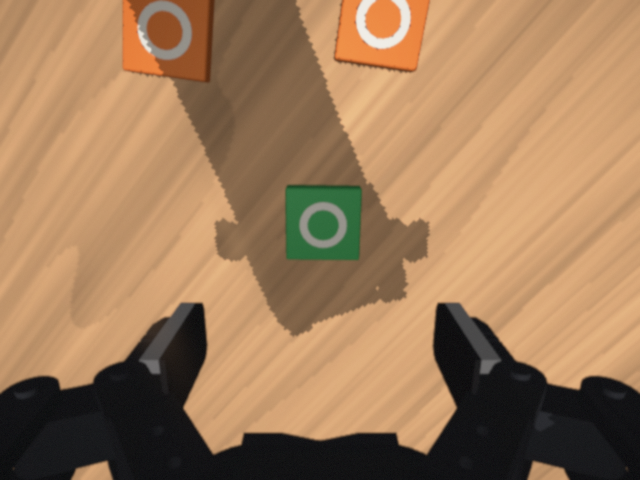

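The wrist view shows the green tile at (323,222), well aligned between the fingers. Descend and grip.

```bash
python3 -m pendant '[[0.07,0.0018,0.0006,0.02,0.7],[0.07,0.0018,0.0006,0.035,0],[0.07,0,0,0.035,0],[0.07,0,0,0.025,0],[0.07,0,0,0.01,0],[0.07,0,0,0,0],[0.04,0,0,0,0],[0.04,0,0,0,0],[0.04,0,0,0,0],[0.04,0,0,0,0],[0.04,0,0,0,0],[0.04,0,0,0,0]]' 40
python3 -c "
from h import *
go([.514,.053],.3,79.5)"
```

```text
t: 4.7
eef_pos: [0.6164, -0.2598, 0.1771]
tool_rot: [0.002, 0.425, 0.905, 0.0]
contact_force: [-0.6, 1.2, 7.5]
gripper_width: 0.546
grasp_force: 41.8
pose [ 0.6164 -0.2598  0.1771] yang 39.76 yaw -39.74 before [ 0.3056  0.1216 -0.1236] after [ 0.1572  0.2889 -0.1236]
```

```bash
python3 -m pendant '[[0.04,0,0,-0.01,0],[0.04,0,0,-0.03,0],[0.04,0,0,-0.03,-6.6],[0.04,0,0,-0.03,-6.6],[0.04,0,0,-0.025,-6.6],[0.04,0,0,0,-6.6],[0.04,0,0,0,-6.6],[0.04,0,0,0,-6.7],[0.04,0.012,0.036,0,0],[0.04,0.012,0.036,0,0],[0.04,0.012,0.036,0,0],[0.04,0.012,0.036,0,0]]'
python3 -m pendant '[[0.04,0.012,0.036,0,0],[0.04,0.012,0.036,0,0],[0.04,0.012,0.036,0,0],[0.04,0.012,0.036,0,0],[0.04,0,0,0,0],[0.04,0,0,0,0]]'
python3 - <<'E'
from h import *
im,_=bot.read_camera("wrist"); cv2.imwrite("pics/w2.png",im); m=bot.camera_model("wrist")
for n,z in [("keeper_top",.033),("mark_white",.015),("mark_yellow",.015),("mark_red",.015),("keeper",0)]:
    for r in bot.pinpoint(n,"wrist")[:2]: print(n,round(r["score"],2),np.round(r["at"]),ray("wrist",r["at"],z,m).round(4))
go([.514,.053],.3,79.5); print(bot.get_obs()["t"],bot.get_obs()["grasp_force"])
E
```

```text
t: 5.7
eef_pos: [0.594, -0.108, 0.3008]
tool_rot: [0.001, 0.093, 0.996, -0.0]
contact_force: [-0.1, 0.5, 0.3]
gripper_width: 0.546
grasp_force: 41.3
t: 6.2
eef_pos: [0.5734, 0.0443, 0.3007]
tool_rot: [0.0, 0.089, 0.996, 0.001]
contact_force: [0.7, -1.1, -0.1]
gripper_width: 0.547
grasp_force: 41.3
keeper_top 0.67 [314. 126.] [0.5106 0.0514 0.033 ]
mark_white 0.66 [317. 230.] [0.5742 0.0409 0.015 ]
mark_white 0.48 [318. 317.] [0.6344 0.0302 0.015 ]
mark_yellow 0.74 [249. 211.] [0.5543 0.0019 0.015 ]
mark_yellow 0.6 [320. 314.] [0.6326 0.032  0.015 ]
mark_red 0.95 [207. 143.] [ 0.5091 -0.0135  0.015 ]
keeper 0.95 [313. 123.] [0.5097 0.0505 0.    ]
pose [0.5739 0.0396 0.2999] yang 79.3 yaw -0.2 before [ 0.0613  0.002  -0.0001] after [ 0.0613  0.0023 -0.0001]
6.5 41.30671441555023
```

View pics/w2.png

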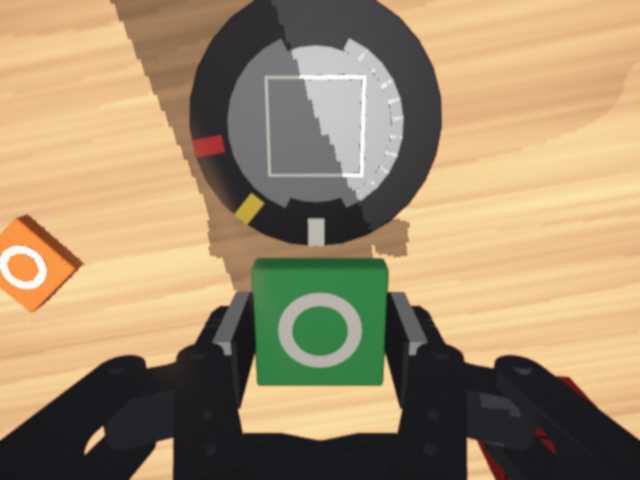

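The outline square's corners are at about (266,76), (365,75), (364,176) and (269,177). The held tile's top face spans about (253,270)-(388,270)-(384,385)-(257,385).

Run:
```python
from h import *
f=lambda ps,z:np.array([ray("wrist",p,z)[:2] for p in ps])
K=f([(266,76),(365,75),(364,176),(269,177)],.033); T=f([(253,269),(388,269),(384,385),(257,385)],.1345)
def ang(a,b): return np.degrees(np.arctan2(*(b-a)[::-1]))
print(K.mean(0),ang(K[1],K[0]),ang(K[2],K[3]),ang(K[3],K[0]),ang(K[2],K[1]),[np.linalg.norm(K[i]-K[i-1]) for i in range(4)])
print(T.mean(0),ang(T[1],T[0]),ang(T[2],T[3]),[np.linalg.norm(T[i]-T[i-1]) for i in range(4)])
im=cv2.imread("pics/w2.png"); g=((im[...,1]>im[...,2]*1.5)&(im[...,1]>60)).astype(np.uint8); n,l,s,c=cv2.connectedComponentsWithStats(g); print(s[1:][s[1:,4]>500],c[1:][s[1:,4]>500])
go(K.mean(0),.3,79.5)
print(bot.camera_model("wrist")["t"], )
m=bot.camera_model("wrist");print(-np.array(m["R"]).T@m["t"])
```

```text
[0.51145935 0.05008078] -100.12748930296594 -100.06080401328956 169.04554416195063 170.5030999025123 [np.float64(0.053510747345856195), np.float64(0.05227822289844442), np.float64(0.05344598169227688), np.float64(0.05363877548851192)]
[0.57684995 0.04013312] -100.66058181116024 -100.65340598702524 [np.float64(0.04661138534352001), np.float64(0.04636383207574378), np.float64(0.04660600958126205), np.float64(0.047661916146653376)]
[[  253   259   135   126 11239]
 [  293   307    54    48  2047]] [[319.9546223  316.97126079]
 [319.57254519 330.56717147]]
pose [0.5739 0.0396 0.2999] yang 79.3 yaw -0.2 before [ 0.0633 -0.0013 -0.0001] after [ 0.0633 -0.0011 -0.0001]
[-0.1458688  -0.54016493  0.11926786]
[0.50205318 0.05395353 0.26890946]
```

```bash
python3 -m pendant '[[0.04,0.032,-0.0006,0,-0.3],[0.04,0.0313,-0.0006,0.02,0],[0.04,0,0,0.035,0],[0.04,0,0,0.02,0],[0.04,0,0,0.008,0],[0.04,0,0,0.005,0],[0.04,0,0,0,0],[0.04,0,0,0,0]]'
```

```text
t: 7.17
eef_pos: [0.5121, 0.0511, 0.2124]
tool_rot: [0.001, 0.09, 0.996, 0.0]
contact_force: [0.8, -0.4, 0.4]
gripper_width: 0.54
grasp_force: 41.3
```

```bash
python3 -m pendant '[[0.04,0,-0.0008,0.0015,0],[0.04,0,0,0.001,0],[0.06,0,0,0,0],[0.065,0,0,0,0],[0.065,0,0,0,0],[0.065,0,0,-0.015,0],[0.065,0,0,-0.03,0],[0.08,-0.02,0,-0.035,0],[0.08,-0.02,0,-0.01,0],[0.08,-0.02,0,0,0],[0.08,0,0,0,0]]'
python3 - <<'E'
from h import *
im,o=tile("tile_green","wrist",.045); print(o); cv2.imwrite("pics/w3.png",im)
m=bot.camera_model("wrist")
go(o[0][1],.222,79.5); print(bot.get_obs()["t"])
for n,z in [("mark_white",.015),("mark_red",.015),("keeper",0)]:
    for r in bot.pinpoint(n,"wrist")[:1]: print(n,r["score"],ray("wrist",r["at"],z,m))
E
```

```text
t: 8.08
eef_pos: [0.5735, 0.0394, 0.3012]
tool_rot: [0.003, 0.09, 0.996, 0.0]
contact_force: [1.1, 0.1, 1.0]
gripper_width: 0.936
grasp_force: 0.0
[(0.86, array([0.5115, 0.0509]), 79.7, [0.0468, 0.048])]
pose [0.5702 0.0399 0.2991] yang 79.72 yaw 0.22 before [0.0597 0.0004 0.0771] after [0.0597 0.0001 0.0771]
8.1833
mark_white 0.57 [0.56738344 0.0440955  0.015     ]
mark_red 0.63 [ 0.50353913 -0.01003909  0.015     ]
```

View pics/w3.png

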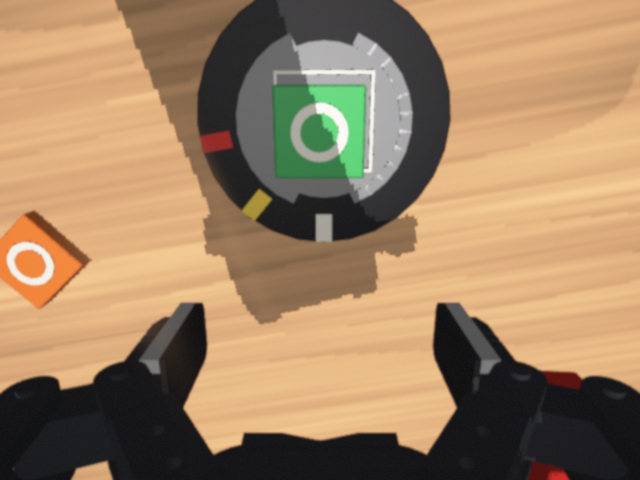

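The green tile sits low and left in the outline. Tile top corners: (273,85), (366,85), (363,177), (277,178). Outline: (273,72), (375,71), bottom right (371,172).

```bash
cat >> h.py <<'E'
def line_sq(pts,z,cam="wrist"):
    return np.array([ray(cam,p,z)[:2] for p in pts])
def tool(dxy):
    return pose()[1].inv().apply([*dxy,0])[:2]
E
python3 - <<'E'
from h import *
O=line_sq([(273,72),(375,71),(371,172)],.033); T=line_sq([(273,85),(366,85),(363,177),(277,178)],.045)
oc=(O[0]+O[2])/2; tc=T.mean(0); print("outline",oc,np.linalg.norm(O[1]-O[0]),np.linalg.norm(O[2]-O[1]),"tile",tc,[np.linalg.norm(T[i]-T[i-1]) for i in range(4)],"need tool",tool(oc-tc))
im=cv2.imread("pics/w3.png"); c=cv2.resize(im[50:210,230:430],(800,640),interpolation=cv2.INTER_CUBIC)[:600]; cv2.imwrite("pics/w3c.png",c)
E
```

```text
outline [0.5045699  0.05476375] 0.05345915780190741 0.05287604353848479 tile [0.50828298 0.0519743 ] [np.float64(0.046810670304611945), np.float64(0.04664938344449809), np.float64(0.046268069744645784), np.float64(0.045855094330209324)] need tool [0.00414908 0.00208641]
```

View pics/w3c.png

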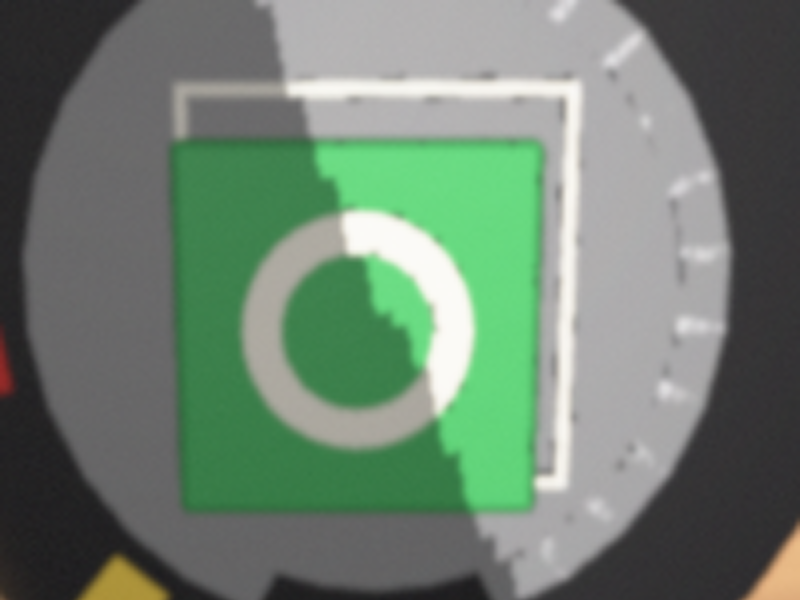

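Run:
```python
from h import *
go([.5122,.0502],.2105); print(bot.get_obs()["t"])
```

```text
pose [0.5691 0.0402 0.2985] yang 79.78 yaw 0 before [ 0.0576 -0.0003  0.0881] after [ 0.0576 -0.0003  0.0881]
8.3333
```

```bash
python3 -m pendant '[[0.07,0.03,0,0,0],[0.065,0.03,0,0.03,0],[0.065,0,0,0.035,0],[0.065,0,0,0.02,0],[0.065,0,0,0.004,0],[0.065,0,0,0,0],[0.04,0,0,0,0],[0.04,0,0,0,0],[0.04,0,0,0,0],[0.04,0,0,-0.002,0],[0.04,0.0041,0.0021,0,0],[0.04,0,0,0,0]]'
python3 -m pendant '[[0.04,0,0,0.003,0],[0.04,0,0,0,0],[0.065,0,0,0,0],[0.065,0,0,0,0],[0.065,0,0,-0.01,0],[0.065,0,0,-0.03,0],[0.08,-0.03,0,-0.035,0],[0.08,-0.03,0,-0.015,0],[0.08,0,0,0,0],[0.08,0,0,0,0],[0.08,0,0,0,0],[0.08,0,0,0,0]]'
python3 - <<'E'
from h import *
print(pose()[0]); im,_=bot.read_camera("wrist"); print(pose()[0])
c=cv2.resize(im[50:210,230:430],(800,640),interpolation=cv2.INTER_CUBIC)[:600]; cv2.imwrite("pics/w4c.png",c)
E
```

```text
t: 9.33
eef_pos: [0.5076, 0.0539, 0.2132]
tool_rot: [0.0, 0.089, 0.996, 0.0]
contact_force: [0.2, -0.0, 0.2]
gripper_width: 0.542
grasp_force: 41.0
t: 10.33
eef_pos: [0.5629, 0.0434, 0.2954]
tool_rot: [-0.001, 0.089, 0.996, -0.0]
contact_force: [0.8, -0.1, -0.5]
gripper_width: 0.94
grasp_force: 0.0
[0.56294986 0.04339537 0.2953663 ]
[0.56298172 0.04341696 0.29534058]
```

View pics/w4c.png

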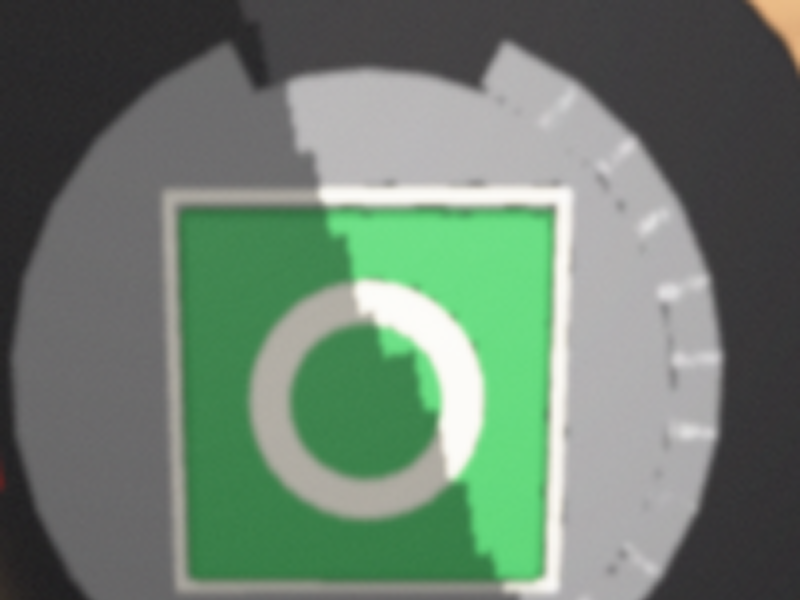

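The green tile is now centred inside the outline, with equal margins. Next is the orange tile.

Run:
```python
from h import *
O=line_sq([(270.5,97),(373,97),(369,198),(275,198)],.033); 
T=line_sq([(274,101.5),(369,101.5),(366.5,195),(277,195)],.045)
def ang(a,b): return np.degrees(np.arctan2(*(b-a)[::-1]))
print(O.mean(0),T.mean(0),ang(O[3],O[0]),ang(O[2],O[1]),ang(O[1],O[0]),ang(O[2],O[3]))
go([.4757,-.234],.3,34)
```

```text
[0.51121314 0.05462622] [0.51039329 0.05458669] 170.59334018151677 169.49582472942188 -100.18817678162694 -100.17914225035905
pose [0.563  0.0434 0.2953] yang 79.78 yaw 45.78 before [ 0.0367 -0.2885 -0.0043] after [-0.1812 -0.2275 -0.0043]
```

```bash
python3 -m pendant '[[0.08,0.0046,-0.036,0,0],[0.08,0.0046,-0.036,0,0],[0.08,0.0046,-0.036,0,0],[0.08,0.0046,-0.036,0,0],[0.08,0.0046,-0.036,0,0],[0.08,0.0046,-0.036,0,0],[0.08,0.0046,-0.036,0,0],[0.08,0.0046,-0.036,0,0]]'
python3 -m pendant '[[0.08,0,0,0,6.5],[0.08,0,0,0,6.5],[0.08,0,0,0,6.5],[0.08,0,0,0,6.5],[0.08,0,0,0,6.5],[0.08,0,0,0,6.5],[0.08,0,0,0,6.8],[0.08,0,0,0,0],[0.08,0,0,0,0],[0.08,0,0,0,0],[0.08,0,0,0,0]]'
python3 - <<'E'
from h import *
im,o=tile("tile_orange","wrist",.012); print(o)
go(o[0][1],.176,o[0][2])
for r in bot.pinpoint("tile_orange_mid","wrist")[:3]: print(r["score"],r["at"],ray("wrist",r["at"],.006))
E
```

```text
t: 11.05
eef_pos: [0.4753, -0.2345, 0.2957]
tool_rot: [-0.001, 0.089, 0.996, 0.0]
contact_force: [0.1, -0.4, 0.0]
gripper_width: 0.941
grasp_force: 0.0
t: 11.97
eef_pos: [0.4766, -0.2334, 0.2962]
tool_rot: [-0.0, 0.469, 0.883, 0.0]
contact_force: [0.4, -0.7, 0.0]
gripper_width: 0.939
grasp_force: 0.0
[(0.89, array([ 0.4754, -0.2328]), 31.2, [0.0493, 0.0467]), (0.77, array([ 0.5633, -0.1513]), 36.4, [0.0496, 0.0539])]
pose [ 0.4766 -0.2336  0.2963] yang 34.03 yaw 2.83 before [ 0.0013 -0.0006  0.1203] after [ 0.0013 -0.0006  0.1203]
0.94 [510.2, 198.0] [ 0.5652534  -0.14980163  0.006     ]
0.66 [320.0, 226.5] [ 0.47639028 -0.23231113  0.006     ]
```

```bash
python3 -m pendant '[[0.07,0.0013,0,0.02,1.5],[0.07,0,0,0.035,0],[0.07,0,0,0.035,0],[0.07,0,0,0.02,0],[0.07,0,0,0.008,0],[0.07,0,0,0,0],[0.07,0,0,0,0],[0.04,0,0,0,0],[0.04,0,0,0,0],[0.04,0,0,0,0],[0.04,0,0,0,0],[0.04,0,0,0,0]]'
python3 - <<'E'
from h import *
print(bot.get_obs()["t"])
go([.5112+.06*.984,.0546-.06*.178],.3,79.9)
E
```

```text
t: 13.12
eef_pos: [0.4767, -0.2329, 0.1803]
tool_rot: [0.001, 0.481, 0.877, 0.0]
contact_force: [-1.3, 0.8, 7.5]
gripper_width: 0.542
grasp_force: 39.8
13.1167
pose [ 0.4767 -0.2329  0.1803] yang 32.45 yaw -47.45 before [ 0.1832  0.2277 -0.1197] after [-0.0439  0.2889 -0.1197]
```

```bash
python3 -m pendant '[[0.04,0,0,-0.02,0],[0.04,0,0,-0.035,0],[0.04,0,0,-0.035,-6.8],[0.04,0,0,-0.03,-6.8],[0.04,0,0,0,-6.8],[0.04,0,0,0,-6.8],[0.04,0,0,0,-6.8],[0.04,0,0,0,-6.8],[0.04,-0.005,0.036,0,-6.7],[0.04,0,0.036,0,0],[0.04,0,0.036,0,0],[0.04,0,0.036,0,0]]'
python3 - <<'E'
from h import *
go([.5112+.06*.984,.0546-.06*.178],.3,79.9)
E
```

```text
t: 14.12
eef_pos: [0.5102, -0.092, 0.2996]
tool_rot: [0.001, 0.088, 0.996, 0.0]
contact_force: [0.1, 0.2, -0.3]
gripper_width: 0.538
grasp_force: 41.2
pose [ 0.5102 -0.092   0.2996] yang 79.89 yaw -0.01 before [-0.0353  0.1443 -0.0002] after [-0.0353  0.1443 -0.0002]
```

```bash
python3 -m pendant '[[0.04,-0.009,0.034,0,0],[0.04,-0.009,0.034,0,0],[0.04,-0.009,0.034,0,0],[0.04,-0.008,0.034,0,0],[0.04,0,0,0,0],[0.04,0,0,0,0],[0.04,0,0,0,0],[0.04,0,0,0,0]]'
python3 - <<'E'
from h import *
print(pose()[0]); im,_=bot.read_camera("wrist"); m=bot.camera_model("wrist")
hs=cv2.cvtColor(im,cv2.COLOR_BGR2HSV)
def mask(h0,h1):
    g=cv2.inRange(hs,(h0,130,40),(h1,255,255)); n,l,s,c=cv2.connectedComponentsWithStats(g); 
    for i in np.argsort(-s[1:,4])[:2]+1: 
        cs=np.argwhere(l==i)[:,::-1].astype(np.float32); b=cv2.approxPolyDP(cv2.convexHull(cs.astype(np.int32)),5,True)[:,0]; print(h0,s[i],b.tolist())
mask(45,85); mask(3,14)
cv2.imwrite("pics/w5.png",im)
o=[r for r in bot.trace("tile_green","wrist")[:1]]
b=cv2.approxPolyDP(cv2.convexHull(np.argwhere(o[0]["mask"])[:,::-1].astype(np.int32)),4,True)[:,0]; print("g",b.tolist())
go([.5108,.0546],.225,79.9); print(bot.get_obs()["t"])
E
```

```text
t: 14.78
eef_pos: [0.5678, 0.0331, 0.2988]
tool_rot: [0.0, 0.089, 0.996, -0.0]
contact_force: [0.2, 0.5, -0.6]
gripper_width: 0.537
grasp_force: 41.2
[0.56780652 0.03310473 0.29881887]
45 [ 294   88   91   91 3969] [[384, 88], [381, 177], [296, 178], [295, 89]]
45 [323 126  29  27 298] [[351, 146], [329, 149], [325, 126]]
3 [  252   248   136   128 11494] [[384, 252], [380, 374], [258, 373], [252, 278], [257, 250]]
3 [   0  220  101   98 4004] [[100, 268], [51, 317], [0, 278], [0, 260], [44, 220]]
g [[384, 86], [382, 179], [295, 179], [293, 86]]
pose [0.5679 0.0331 0.2987] yang 79.81 yaw -0.09 before [0.06   0.0111 0.0736] after [0.06   0.0112 0.0736]
14.8833
```

Run:
```python
from h import *
im=cv2.imread("pics/w5.png"); print(im[246:266,320].tolist()); print(im[370:380,320].tolist()); print(im[365,250:264].tolist(),im[365,376:390].tolist())
p,R=pose()
G=line_sq([(384.5,86.5),(382,178.5),(295,178.5),(293.5,86.5)],.045).mean(0)
for zt in (.1304,.127):
    N=line_sq([(257.5,375.5),(381,375.5)],zt)
    print(zt,"near edge tool rel",R.inv().apply([*(N.mean(0)-p[:2]),0])[:2]+[.024,0],np.linalg.norm(N[1]-N[0]),"green tool rel",R.inv().apply([*(G-p[:2]),0])[:2])
```

```text
[[33, 32, 32], [30, 31, 35], [30, 39, 60], [30, 52, 94], [28, 59, 113], [31, 64, 121], [30, 64, 122], [29, 64, 122], [30, 65, 123], [28, 64, 124], [28, 65, 125], [30, 69, 132], [33, 74, 143], [35, 81, 157], [41, 89, 168], [43, 93, 174], [44, 94, 177], [44, 95, 180], [44, 95, 181], [44, 95, 181]]
[[41, 92, 175], [43, 93, 177], [42, 92, 175], [45, 93, 175], [67, 113, 186], [104, 154, 217], [133, 187, 236], [148, 205, 243], [152, 208, 245], [153, 209, 246]]
[[24, 27, 31], [46, 59, 75], [87, 118, 152], [125, 171, 220], [143, 196, 238], [145, 198, 240], [131, 183, 233], [95, 141, 204], [59, 104, 176], [42, 89, 170], [43, 92, 174], [42, 91, 175], [42, 91, 176], [41, 91, 175]] [[43, 92, 176], [42, 91, 175], [42, 92, 175], [42, 91, 174], [43, 89, 169], [55, 99, 170], [92, 138, 199], [130, 182, 233], [148, 204, 243], [149, 205, 243], [137, 186, 231], [100, 138, 176], [58, 76, 98], [30, 36, 44]]
0.1304 near edge tool rel [-1.76198412e-05  6.06033096e-04] 0.046988963237175926 green tool rel [0.06074601 0.01056698]
0.127 near edge tool rel [-0.00242581  0.00060258] 0.048152448940968734 green tool rel [0.06074601 0.01056698]
```

```bash
python3 -m pendant '[[0.04,0.03,0.005,0,0],[0.04,0.0307,0.005,0.01,0],[0.04,0,0,0.03,0],[0.04,0,0,0.02,0],[0.04,0,0,0.008,0],[0.04,0,0,0.003,0],[0.04,0,0,0,0],[0.04,0,0,0,0],[0.04,0,0,0,0]]'
python3 -c "
from h import *
go([.5678-.0607*.984-.0101*-.178,.0331+.0607*.178+.0101*.984],.2253,79.9)"
```

```text
t: 15.63
eef_pos: [0.5109, 0.0549, 0.2284]
tool_rot: [0.001, 0.088, 0.996, 0.0]
contact_force: [-0.5, 0.3, -0.2]
gripper_width: 0.536
grasp_force: 41.2
pose [0.5109 0.0549 0.2284] yang 79.91 yaw 0.01 before [ 0.0009 -0.0012  0.0031] after [ 0.0009 -0.0012  0.0031]
```

```bash
python3 -m pendant '[[0.04,0.0005,-0.0006,0.0015,0],[0.04,0,0,0.0012,0],[0.04,0,0,0,0],[0.06,0,0,0,0],[0.06,0,0,0,0],[0.065,0,0,-0.01,0],[0.065,0,0,-0.03,0],[0.08,-0.03,0,-0.03,0],[0.08,-0.03,0,0,0],[0.08,0,0,0,0],[0.08,0,0,0,0],[0.08,0,0,0,0]]'
python3 - <<'E'
from h import *
print(pose()[0]); im,_=bot.read_camera("wrist"); print(pose()[0])
c=cv2.resize(im[50:210,230:430],(800,640),interpolation=cv2.INTER_CUBIC)[:600]; cv2.imwrite("pics/w6c.png",c); cv2.imwrite("pics/w6.png",im)
go([.5235,.3191],.42,98.5)
E
```

```text
t: 16.63
eef_pos: [0.5675, 0.0442, 0.294]
tool_rot: [-0.001, 0.088, 0.996, -0.0]
contact_force: [0.2, 0.5, -0.7]
gripper_width: 0.943
grasp_force: 0.0
[0.56746421 0.04424439 0.29400194]
[0.567092   0.04438073 0.29372356]
pose [0.5671 0.0444 0.2937] yang 79.97 yaw -18.53 before [ 0.091   0.2629 -0.1262] after [ 0.0028  0.2782 -0.1262]
```

View pics/w6c.png

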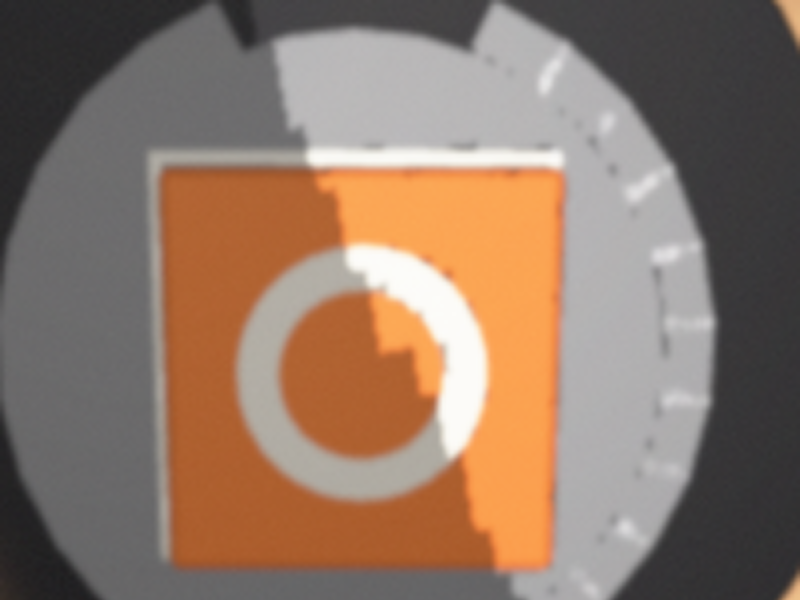

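Run:
```python
from h import *
f=lambda l:[(230+a/4,50+b/4) for a,b in l]
O=line_sq(f([(148,150),(565,150)]),.033); T=line_sq(f([(160,168),(565,170),(553,570),(172,567)]),.057)
R=pose()[1]; oc=O.mean(0)-R.apply([.0265,0,0])[:2]; print(oc,T.mean(0),"tile-outline in tool",tool(T.mean(0)-oc),[np.linalg.norm(T[i]-T[i-1]).round(4) for i in range(4)])
for n,z in [("lid_knob",.0755),("lid_pointer",.057)]:
  for c in("top","scene"):
    bot.read_camera(c)
    for r in bot.pinpoint(n,c)[:1]: print(n,c,r["score"],ray(c,r["at"],z))
```

```text
[0.51017437 0.05485293] [0.51061935 0.05555401] tile-outline in tool [-0.00031612  0.00076785] [np.float64(0.0471), np.float64(0.0472), np.float64(0.0472), np.float64(0.0474)]
lid_knob top 0.68 [0.52575051 0.31942158 0.0755    ]
lid_knob scene 0.79 [0.52628272 0.31146722 0.0755    ]
lid_pointer top 0.96 [0.56920327 0.33228598 0.057     ]
lid_pointer scene 0.74 [0.5744929  0.34407108 0.057     ]
```

Orange is within 0.8 mm of square on the outline. Now the cover.

```bash
python3 -m pendant '[[0.08,0.0076,0.033,-0.016,0],[0.08,0.0076,0.033,-0.016,0],[0.08,0.0076,0.033,-0.016,0],[0.08,0.0076,0.033,-0.016,0],[0.08,0.0076,0.033,-0.016,0],[0.08,0.0076,0.033,-0.016,-5],[0.08,0.0076,0.033,-0.01,-7],[0.08,0.0076,0.033,0,-7],[0.08,0,0,0,0],[0.08,0,0,0,0],[0.08,0,0,0,0],[0.08,0,0,0,0]]'
python3 - <<'E'
from h import *
im,_=bot.read_camera("wrist"); cv2.imwrite("pics/w7.png",im); m=bot.camera_model("wrist")
P={}
for n,z in [("lid_knob",.0755),("lid_pointer",.057),("lid",0)]:
    for r in bot.pinpoint(n,"wrist")[:2]: print(n,round(r["score"],2),np.round(r["at"]),ray("wrist",r["at"],z,m).round(4))
go([.525,.318],.3,100); print(bot.get_obs()["t"])
E
```

```text
t: 18.08
eef_pos: [0.545, 0.3117, 0.3998]
tool_rot: [-0.0, -0.077, 0.997, -0.001]
contact_force: [-0.8, -0.0, -0.4]
gripper_width: 0.932
grasp_force: 0.0
lid_knob 0.6 [337. 188.] [0.5237 0.3211 0.0755]
lid_pointer 0.78 [344. 255.] [0.579  0.3365 0.057 ]
lid 0.75 [331. 172.] [0.5236 0.3189 0.    ]
pose [0.5448 0.3123 0.4001] yang 98.83 yaw -1.17 before [0.0187 0.0088 0.1001] after [0.0185 0.0091 0.1001]
18.2833
```

View pics/w7.png

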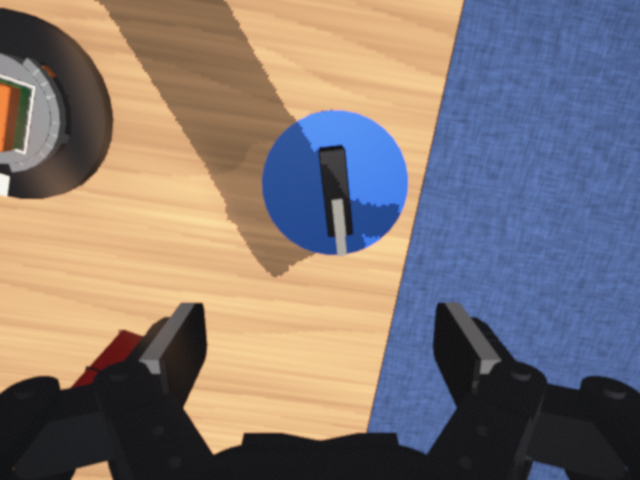

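Cover: top disc centre at (335,183), pointer tip at (342,254), and the knob's top running from (331,151) to (341,234).

Run:
```python
from h import *
im=cv2.imread("pics/w7.png"); hs=cv2.cvtColor(im,cv2.COLOR_BGR2HSV)
g=cv2.inRange(hs[90:280,240:420],(105,150,60),(120,255,255)); cnt=max(cv2.findContours(g,0,2)[0],key=cv2.contourArea); h=cv2.convexHull(cnt)
h=h[h[:,0,0]<166]; e=cv2.fitEllipse(h); c=np.array(e[0])+[240,90]; print(e)
C=ray("wrist",c,.060)[:2]; P=ray("wrist",(342,254.5),.057)[:2]
k=[ray("wrist",p,.091)[:2] for p in[(320.5,150),(329.5,235),(344.5,148),(352,233)]]
A=lambda v:np.degrees(np.arctan2(v[1],v[0]))
print(C,P,np.linalg.norm(P-C),A(P-C),A(k[1]-k[0]),A(k[3]-k[2]),np.mean(k,0),np.linalg.norm(k[1]-k[0]))
go(C,.3,A(P-C)+90)
```

```text
((94.44874572753906, 92.32946014404297), (141.15589904785156, 143.6389923095703), 68.46202850341797)
[0.52258876 0.32076104] [0.57870319 0.3362368 ] 0.05820936078460595 15.41829299790687 15.034889004044336 14.954610902956404 [0.52430139 0.32155024] 0.05837004475614647
pose [0.5448 0.3123 0.4001] yang 98.83 yaw -6.58 before [0.0207 0.0119 0.1001] after [0.0192 0.0142 0.1001]
```

```bash
python3 -m pendant '[[0.06,0,0,0.01,-6.3],[0.05,0.009,0.007,0.03,0],[0.045,0.0093,0.0072,0.035,0],[0.045,0,0,0.035,0],[0.045,0,0,0.03,0],[0.045,0,0,0.01,0],[0.045,0,0,0.005,0],[0.045,0,0,0,0],[0.045,0,0,0,0]]' 60
python3 -c "
from h import *
go([.5235,.321],.243,105.1)
im,_=bot.read_camera('wrist'); cv2.imwrite('pics/w8.png',im); m=bot.camera_model('wrist')
for n,z in [('lid_knob',.0755),('lid_pointer',.057)]:
    for r in bot.pinpoint(n,'wrist')[:2]: print(n,round(r['score'],2),np.round(r['at']),ray('wrist',r['at'],z,m).round(4))
"
```

```text
t: 19.03
eef_pos: [0.5239, 0.3225, 0.2468]
tool_rot: [0.001, -0.132, 0.991, 0.001]
contact_force: [-0.6, 0.2, -0.3]
gripper_width: 0.529
grasp_force: 0.0
pose [0.5239 0.3225 0.2468] yang 105.22 yaw 0.12 before [ 0.0008 -0.0014  0.0037] after [ 0.0008 -0.0014  0.0037]
lid_knob 0.58 [309. 315.] [0.5259 0.3201 0.0755]
```

```bash
python3 -m pendant '[[0.045,0,-0.0012,0.003,0],[0.01,0,0,0,0],[0.01,0,0,0,0],[0.01,0,0,0,0],[0.01,0,0,0,0],[0.01,0,0,0,0],[0.01,0,0,0,0],[0.01,0,0,-0.005,0],[0.01,0,0,-0.005,0],[0.01,0,0,0,0]]' 60
python3 -c "
from h import *
go([.5108,.0548],.36,79.9)
o=bot.get_obs();print(o['contact_force'],o['torque'])"
```

```text
t: 20.02
eef_pos: [0.5234, 0.3217, 0.2531]
tool_rot: [0.001, -0.133, 0.991, 0.001]
contact_force: [-0.2, -0.6, -1.4]
gripper_width: 0.198
grasp_force: 62.8
pose [0.5234 0.3217 0.2531] yang 105.27 yaw 25.37 before [ 0.0824 -0.254  -0.1072] after [-0.0344 -0.2648 -0.1072]
[-0.15815233 -0.56960315 -1.37845857] [ 0.0011193   0.05753591 -0.00910603]
```

```bash
python3 -m pendant '[[0.01,0,0,-0.03,0],[0.01,0,0,-0.035,0],[0.01,0,0,-0.035,0],[0.01,0,0,-0.005,6.3],[0.01,0,0,0,6.4],[0.01,0,0,0,6.3],[0.01,0,0,0,6.4],[0.01,0,0,0,0],[0.01,0,0,0,0],[0.01,0,0,0,0]]'
python3 - <<'E'
from h import *
go([.5108,.0548],.36,79.9)
m=bot.camera_model('wrist'); im,_=bot.read_camera("wrist"); cv2.imwrite("pics/w9.png",im)
hs=cv2.cvtColor(im,cv2.COLOR_BGR2HSV); g=cv2.inRange(hs,(105,150,50),(120,255,255))
cv2.imwrite("pics/w9m.png",g)
for r in bot.trace("lid","wrist")[:1]:
    ys,xs=np.nonzero(r["mask"]); print(r["score"],xs.min(),xs.max(),ys.min(),ys.max())
for n in ("lid_knob","lid_pointer"):
    for r in bot.pinpoint(n,"wrist")[:1]: print(n,r["score"],r["at"])
E
```

```text
t: 20.85
eef_pos: [0.5232, 0.3213, 0.357]
tool_rot: [-0.0, 0.087, 0.996, -0.0]
contact_force: [0.7, -0.1, -2.6]
gripper_width: 0.195
grasp_force: 62.8
pose [0.5232 0.3213 0.357 ] yang 80.06 yaw 0.16 before [-0.0338 -0.2646 -0.003 ] after [-0.0346 -0.2645 -0.003 ]
0.87 182 456 151 423
lid_knob 0.96 [319.4, 320.0]
```

View pics/w9.png

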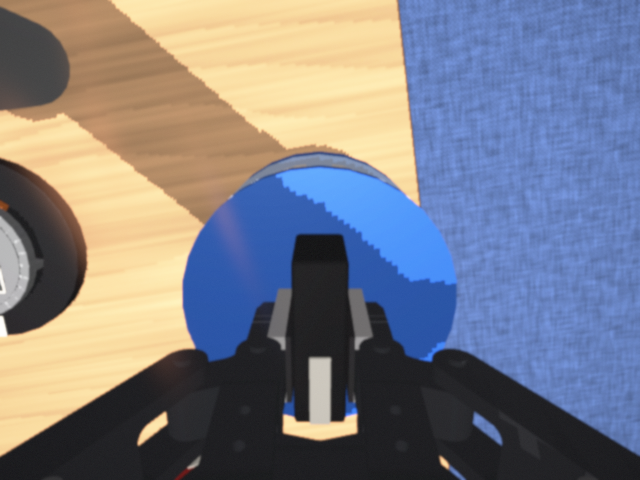

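The lid's top disc spans columns 183-457 and rows 167-420. The knob sits squarely between the pads, with the white pointer at (320,390).

```bash
cat > lidfit.py <<'E'
from h import *
from scipy.optimize import least_squares
def fit(im,m,p,R,rows=(172,345)):
    hs=cv2.cvtColor(im,cv2.COLOR_BGR2HSV); g=cv2.inRange(hs,(105,165,50),(120,255,255)); g[:, :150]=0
    pts=[]
    g[:,475:]=0; g=cv2.morphologyEx(g,cv2.MORPH_OPEN,np.ones((5,5)))
    for r in range(*rows,3):
        x=np.nonzero(g[r])[0]
        if len(x)>30: pts+= [(x[0]-.5,r)]; pts+=[(x[-1]+.5,r)]
    pts=np.array(pts,float)
    def res(v):
        W=np.array([R.inv().apply(ray("wrist",q,v[2]+p[2],m)-p)[:2] for q in pts]); return np.hypot(W[:,0]-v[0],W[:,1]-v[1])-.0545
    s=least_squares(res,[0,0,-.1835],loss="soft_l1",f_scale=.0005); return s.x,np.abs(res(s.x)).mean(),len(pts)
if __name__=="__main__":
    im=cv2.imread("pics/w9.png"); p,R=pose(); print(fit(im,bot.camera_model("wrist"),p,R)); print(fit(im,bot.camera_model("wrist"),p,R,(215,335)))
E
python3 lidfit.py
```

```text
(array([-0.00247874,  0.00091112, -0.18424746]), np.float64(0.0006478993573728122), 108)
(array([-0.00230402,  0.00089075, -0.18425346]), np.float64(0.0003941542787100679), 80)
```

```bash
python3 -m pendant '[[0.01,-0.004,-0.02,0,0],[0.01,-0.004,-0.034,0,0],[0.01,-0.004,-0.034,0,0],[0.01,-0.004,-0.034,0,0],[0.01,-0.004,-0.034,0,0],[0.01,-0.004,-0.034,0,0],[0.01,-0.004,-0.034,0,0],[0.01,-0.0035,-0.034,0,0],[0.01,0,-0.0075,0,0],[0.01,0,0,0,0],[0.01,0,0,0,0],[0.01,0,0,0,0]]'
python3 - <<'E'
from h import *
go([.5082,.0543],.270,79.9)
m=bot.camera_model('wrist'); p,R=pose(); im,_=bot.read_camera("wrist"); cv2.imwrite("pics/w10.png",im)
from lidfit import fit; print(fit(im,m,p,R),fit(im,m,p,R,(215,335)))
o=bot.get_obs();print(o["t"],o['contact_force'],o['torque'])
bot.read_camera("top")
for n,z in [("lid_knob",.1915),("mark_white",.015),("mark_red",.015),("keeper",0)]:
    for r in bot.pinpoint(n,"top")[:3]: print(n,r["score"],ray("top",r["at"],z))
E
```

```text
t: 22.05
eef_pos: [0.5077, 0.0556, 0.3573]
tool_rot: [0.0, 0.087, 0.996, 0.0]
contact_force: [-0.4, 0.3, -1.5]
gripper_width: 0.196
grasp_force: 62.8
pose [0.5077 0.0556 0.3573] yang 79.96 yaw 0.06 before [-0.0006 -0.0012  0.0873] after [-0.0006 -0.0012  0.0873]
(array([-0.00237939,  0.00067357, -0.18498333]), np.float64(0.0005804636398863239), 116) (array([-0.00263508,  0.00068396, -0.18488292]), np.float64(0.0005417159546800497), 80)
22.1 [-0.57409583 -0.10052886 -1.94225696] [-0.01302737 -0.01071042  0.03990119]
mark_white 0.81 [ 0.34498567 -0.21738039  0.015     ]
mark_white 0.67 [0.31807302 0.28948029 0.015     ]
mark_red 0.84 [ 0.28118104 -0.27710184  0.015     ]
mark_red 0.57 [0.25746069 0.23734602 0.015     ]
keeper 0.91 [ 0.28332475 -0.20353617  0.        ]
keeper 0.6 [0.26124062 0.30167976 0.        ]
```

```bash
python3 -m pendant '[[0.01,-0.0005,-0.0012,0.02,0],[0.01,0,0,0.025,0],[0.01,0,0,0.02,0],[0.01,0,0,0.01,0],[0.01,0,0,0.003,0],[0.01,0,0,0.003,0],[0.01,0,0,0.003,0],[0.01,0,0,0.003,0],[0.01,0,0,0,0]]'
python3 -c "
from h import *
go([.5082,.0543],.2593,79.9)
o=bot.get_obs();print(o['contact_force'],o['torque'])"
```

```text
t: 23.1
eef_pos: [0.508, 0.053, 0.2704]
tool_rot: [0.0, 0.088, 0.996, 0.0]
contact_force: [0.0, -0.4, -1.5]
gripper_width: 0.2
grasp_force: 62.7
pose [0.508  0.053  0.2704] yang 79.86 yaw -0.04 before [0.0001 0.0013 0.0111] after [0.0001 0.0013 0.0111]
[ 0.0139803  -0.41655396 -1.522514  ] [-0.01073754  0.02001079  0.03191015]
```

```bash
python3 -m pendant '[[0.01,0,0.0011,0.003,0],[0.01,0,0,0.003,0],[0.01,0,0,0.002,0],[0.01,0,0,0.002,0],[0.01,0,0,0.001,0],[0.01,0,0,0,0],[0.01,0,0,0,0]]'
```

```text
t: 23.68
eef_pos: [0.5081, 0.054, 0.2591]
tool_rot: [-0.0, 0.088, 0.996, -0.0]
contact_force: [-0.1, 0.2, -1.2]
gripper_width: 0.194
grasp_force: 62.7
```

```bash
python3 -m pendant '[[0.01,0,0,0.001,0],[0.01,0,0,0,0],[0.01,0,0,0,0]]'; python3 -m pendant '[[0.01,0,0,0.001,0],[0.01,0,0,0,0],[0.01,0,0,0,0]]'; python3 -m pendant '[[0.01,0,0,0.001,0],[0.01,0,0,0,0],[0.01,0,0,0,0]]'
```

```text
t: 23.93
eef_pos: [0.508, 0.0541, 0.2582]
tool_rot: [0.0, 0.088, 0.996, 0.0]
contact_force: [-0.3, 0.5, -1.4]
gripper_width: 0.193
grasp_force: 62.7
t: 24.18
eef_pos: [0.5081, 0.054, 0.2572]
tool_rot: [0.0, 0.088, 0.996, 0.0]
contact_force: [-0.1, -0.1, 0.1]
gripper_width: 0.197
grasp_force: 62.9
t: 24.43
eef_pos: [0.5081, 0.0538, 0.257]
tool_rot: [0.0, 0.089, 0.996, 0.0]
contact_force: [-3.5, -0.9, 9.4]
gripper_width: 0.198
grasp_force: 64.4
```

```bash
python3 -m pendant '[[0.01,0,0,-0.0008,0],[0.01,0,0.0001,0,3],[0.01,0,0.0001,0,3],[0.01,0,0.0001,0,3],[0.01,0,0.0001,0,3],[0.01,0,0.0001,0,3],[0.01,0,0.0001,0,3],[0.01,0,0,0,0],[0.01,0,0,0,0]]' 80
python3 -c "
from h import *
go([.5081,.0538],.2593,39.9)
o=bot.get_obs();print(o['contact_force'],o['torque'])"
```

```text
t: 25.18
eef_pos: [0.5085, 0.0552, 0.2571]
tool_rot: [0.0, 0.242, 0.97, 0.0]
contact_force: [-0.5, 1.8, 1.3]
gripper_width: 0.197
grasp_force: 78.6
pose [0.5085 0.0552 0.2571] yang 61.97 yaw 22.07 before [-0.0003 -0.0014 -0.0022] after [-0.0008 -0.0012 -0.0022]
[-0.48240609  1.82159034  1.3271241 ] [ 0.68517237 -0.12980181  0.03814004]
```

```bash
python3 -m pendant '[[0.01,0,0.0001,0,2.5],[0.01,0,0.0001,0,2.5],[0.01,0,0.0001,0,2.5],[0.01,0,0.0001,0,2.5],[0.01,0,0.0001,0,2.5],[0.01,0,0.0001,0,2.5],[0.01,0,0.0001,0,2.5],[0.01,0,0,0,2.5],[0.01,0,0,0,1.5],[0.01,0,0,0,0],[0.01,0,0,0,0],[0.01,0,0,0,0]]'
python3 -c "
from h import *
go([.5081,.0538],.2593,39.9)
p,R=pose();m=bot.camera_model('wrist');im,_=bot.read_camera('wrist'); cv2.imwrite('pics/w11.png',im)
o=bot.get_obs();print(o['contact_force'],o['torque'],o['grasp_force'])
c=R.apply([-.0024,.0007,0])[:2]+p[:2];print('axis',c)
for n,z in [('mark_yellow',.015),('mark_red',.015),('mark_white',.015),('lid_pointer',.072),('lid_knob',.0905)]:
    for r in bot.pinpoint(n,'wrist')[:2]:
        X=ray('wrist',r['at'],z,m); print(n,round(r['score'],2),np.round(r['at']),X.round(4),np.degrees(np.arctan2(X[1]-c[1],X[0]-c[0])).round(1))
for cam in('top','scene'):
  im,_=bot.read_camera(cam); cv2.imwrite('pics/'+cam+'11.png',im)
"
```

```text
t: 26.18
eef_pos: [0.509, 0.0556, 0.2571]
tool_rot: [0.0, 0.419, 0.908, 0.001]
contact_force: [2.2, 4.9, -0.9]
gripper_width: 0.194
grasp_force: 78.4
pose [0.509  0.0556 0.2571] yang 40.46 yaw 0.56 before [-0.0008 -0.0019 -0.0022] after [-0.0008 -0.0019 -0.0022]
[ 2.76873369  4.35961402 -0.89702358] [ 1.12110222 -0.68597039  0.23830358] 78.52877855300903
axis [0.51113467 0.05425882]
lid_knob 0.91 [318. 321.] [0.5086 0.0559 0.0905] 145.9
```

Run:
```python
from h import *
for n in("w9","w10","w11"):
    im=cv2.imread(f"pics/{n}.png"); hs=cv2.cvtColor(im,cv2.COLOR_BGR2HSV)[350:425,300:342]
    g=((hs[...,1]<60)&(hs[...,2]>110)).astype(np.uint8); k,l,s,c=cv2.connectedComponentsWithStats(g); i=1+np.argmax(s[1:,4]); q=np.argwhere(l==i)[:,::-1].astype(np.float32)
    rows=[(r,np.mean(q[q[:,1]==r,0])) for r in range(12,60) if (q[:,1]==r).any()]; f=np.polyfit(*zip(*rows),1); print(n,s[i],c[i],"slope deg",np.degrees(np.arctan(f[0])))
for cam in("top","scene"):
    im,_=bot.read_camera(cam)
    for n,z in [('mark_yellow',.015),('mark_red',.015),('mark_white',.015),('lid_pointer',.072),('lid_knob',.0905),('keeper',0)]:
        for r in bot.pinpoint(n,cam)[:3]:
            X=ray(cam,r['at'],z)
            if np.hypot(X[0]-.511,X[1]-.055)<.09: print(cam,n,round(r['score'],2),np.round(r['at']),X.round(4),np.degrees(np.arctan2(X[1]-.0545,X[0]-.511)).round(1))
print(bot.get_obs()["t"])
```

```text
w9 [   9    7   22   67 1468] [19.5        39.95640327] slope deg 2.0064826751976938e-15
w10 [   9    7   22   68 1468] [19.49250681 40.04768392] slope deg 2.0064826751976938e-15
w11 [   9    7   22   67 1464] [19.5136612  39.95765027] slope deg 2.0064826751976938e-15
scene mark_yellow 0.61 [338. 291.] [0.5554 0.0084 0.015 ] -46.1
scene mark_red 0.56 [309. 289.] [ 0.5111 -0.0142  0.015 ] -89.9
scene mark_white 0.83 [358. 286.] [0.5776 0.0398 0.015 ] -12.5
scene lid_pointer 0.88 [338. 256.] [0.5445 0.024  0.072 ] -42.3
scene lid_knob 0.87 [329. 237.] [0.5138 0.0439 0.0905] -75.3
scene lid_knob 0.74 [336. 262.] [ 0.5657 -0.0149  0.0905] -51.8
scene keeper 0.83 [332. 275.] [0.5096 0.0592 0.    ] 107.3
27.2833
```

```bash
python3 -m pendant '[[0.01,0.0004,0.0008,0.0004,0.5],[0.01,0,0,0,0],[0.01,0,0,0,0],[0.01,0,0,0,0],[0.01,0,0,0,0],[0.01,0,0,0,0]]'
python3 -c "
from h import *
go([.5081,.0538],.2593,39.9)
o=bot.get_obs();print(o['torque'],np.abs(o['joint_vel']).max())"
```

```text
t: 27.78
eef_pos: [0.5091, 0.0557, 0.2571]
tool_rot: [0.0, 0.424, 0.906, 0.0]
contact_force: [0.4, 2.9, 6.5]
gripper_width: 0.194
grasp_force: 79.5
pose [0.5091 0.0557 0.2571] yang 39.84 yaw -0.06 before [-0.0008 -0.002  -0.0022] after [-0.0008 -0.002  -0.0022]
[ 0.82605239 -0.43226518  0.34232224] 0.00195697871363855
```

The cover is at 40° with no slip in the grip, and it is steady. Handing in.

```bash
python3 -c "
from station import bot
print(bot.hand_in())"
```

```text
the job is handed in; nothing more can be done
None
```

I handed the job in at 27.8 s. The green and orange tiles are stacked on the keeper within about 1 mm of the outline. The cover is over them, turned about 40° clockwise to the yellow mark (well short of the click) and still gripped there. I confirmed that last angle from the arm and camera readings, without viewing a final picture.

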